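Fold the length gauge away

TASK

The fold-out length gauge screwed to the bench has been left open among the bottle, the oil can and the tack tin. Fold it away one leaf at a time, beginning at the free end: first turn the short leaf back over the middle leaf, then turn those two back over the long leaf, and last turn all three back over the base plate, each fully home against its stop. Do not move or tip the bottle, the oil can or the tin.

Things in the scene. Friction and masses are not known exactly. Their poses are not given: they have to be found in the camera images.
- base_pivot (a point): Pivot of the long leaf on the base plate, at the plate's top face (z 12 mm). The base plate is a dark steel plate, 170 x 60 x 12 mm, screwed to the bench; it runs along this point's x axis from 145 mm behind the pivot (-x) to 25 mm ahead of it (+x), y to -30..+30 mm. The point's frame is the plate's frame, z up; the plate's place and yaw change from start to start.
- long_leaf (a joint): Opening of the long leaf about its upright pivot on the base plate, rad. 0 (its stop): folded back, lying over the base plate; pi: fully unfolded, it points along +x of the base plate. Seen from above it opens clockwise and folds counter-clockwise. This is the stiffest pivot: friction about 1.0 N m, no spring: it stays where it is left.
- middle_leaf (a joint): Opening of the middle leaf about its upright pivot at the end of the long leaf, rad. 0 (its stop): folded back, lying over the long leaf; pi: fully unfolded, it points straight on from the long leaf. Seen from above it opens counter-clockwise and folds clockwise. Friction about 0.3 N m, no spring: it stays where it is left.
- short_leaf (a joint): Opening of the short leaf about its upright pivot at the end of the middle leaf, rad. 0 (its stop): folded back, lying over the middle leaf; pi: fully unfolded, it points straight on from the middle leaf. Seen from above it opens clockwise and folds counter-clockwise. Friction about 0.08 N m, no spring: it stays where it is left.
- long_leaf_pivot (a point): Pivot of the long leaf at the base, half-way up the leaf (z 21 mm). Its x axis runs along the leaf to the other end. The long leaf is a flat aluminium bar with round ends, 34 mm wide, 14 mm thick (z 14 to 28 mm), 118 mm between its two pivots, 17 mm of round end past each; it is the lowest leaf. All leaves turn in level planes, one above the other with 2 mm between them, so they pass over each other and over the base plate freely.
- long_leaf_end (a point): Far end of the long leaf, on the axis of the pivot that carries the middle leaf (z 21 mm); axes as the long leaf.
- middle_leaf_pivot (a point): Pivot of the middle leaf on the long leaf, half-way up the middle leaf (z 37 mm). Its x axis runs along the leaf. The middle leaf is a like aluminium bar, 30 mm wide, z 30 to 44 mm, 96 mm between its two pivots, 15 mm of round end past each; it lies one level above the long leaf.
- middle_leaf_end (a point): Far end of the middle leaf, on the axis of the pivot that carries the short leaf (z 37 mm).
- short_leaf_pivot (a point): Pivot of the short leaf on the middle leaf, half-way up the short leaf (z 53 mm). Its x axis runs along the leaf. The short leaf is a like aluminium bar, 26 mm wide, z 46 to 60 mm, the top level; 80 mm from the pivot to the centre of its round free end, which stands 13 mm further.
- short_leaf_end (a point): Centre of the round free end of the short leaf (z 53 mm).
- bottle: Bystander: white squeeze bottle with a red nozzle, 68 mm across, 170 mm tall, standing near the gauge; origin at the centre of its foot, z axis up. The three bystanders change places with one another from start to start. Not to be moved.
- oil_can: Bystander: small brass oil can with a thin upright spout, 58 mm across and 60 mm tall in the body, 125 mm tall with the spout; origin at the centre of its foot. Not to be moved.
- tack_tin: Bystander: low open round tin of tacks, 68 mm across, 24 mm tall; origin at the centre of its foot. Not to be moved.

How it is judged (in metres and radians):
On the way, in this order (a step that is already met when the one before it is completed fails the run):
1. the short leaf is folded back over the middle leaf while the other two leaves are still open (value of joint short_leaf below 0.14 rad and value of joint each of middle_leaf, long_leaf above 0.6 rad), for 0.1 s.
2. the middle leaf, with the short leaf on it, is folded back over the long leaf while the long leaf is still open (value of joint each of short_leaf, middle_leaf below 0.14 rad and value of joint long_leaf above 0.6 rad), for 0.1 s.
3. all three leaves are folded back over the base plate (value of joint each of short_leaf, middle_leaf, long_leaf below 0.14 rad), for 0.1 s.
At the end, for the whole second after the job is handed in: All three leaves are folded back in a stack over the base plate, each within 8 degrees (0.14 rad) of its stop, and the bottle, the oil can and the tack tin stand upright within 15 mm of where they were (all of step 3 and distance of each of bottle, oil_can, tack_tin from where it was at the start of the episode below 0.015 m and angle between each of bottle, oil_can, tack_tin's own z axis and vertical below 0.2 rad); the robot touches nothing.
It fails at once if the bottle is shoved more than 25 mm or tipped over (distance of bottle from where it was at the start of the episode above 0.025 m or angle between bottle's own z axis and vertical above 0.5 rad).
It fails at once if the oil can is shoved more than 25 mm or tipped over (distance of oil_can from where it was at the start of the episode above 0.025 m or angle between oil_can's own z axis and vertical above 0.5 rad).
It fails at once if the tack tin is shoved more than 25 mm or tipped over (distance of tack_tin from where it was at the start of the episode above 0.025 m or angle between tack_tin's own z axis and vertical above 0.5 rad).
It also fails if it takes over 58 s, if anything falls off the work surface, if the arm or the gripper's body presses on something with over 40 N, if the wrist force passes 120 N, or if a joint passes its speed limit or range.

ROBOT

A 6-joint arm with a two-finger parallel gripper is mounted at the origin on a cart in front of the work surface, level with it; the furniture and walls round the work are solid. World frame = base frame: x ahead of the robot, y to its left, z up, the work surface at z = 0. Lengths are in mm, angles in rad, forces in N, time in s.
With the tool pointing down it reaches from about 350 to 875 mm from the base axis. Payload 4.2 kg.
Tool frame: the origin (TCP) lies on the mounting face of the last link; the fingertips stand 173 mm ahead of it and the grasp point (between the pads) lies 155 mm ahead of it (tcp_to_grasp is the distance from the TCP to the grasp point, in mm); z points along the fingers, y is the direction in which the jaws open and shut (so a half turn about z gives the same grasp; the last joint's range is limited). The gripper opens to 85 mm and grips with 20 to 120 N. Pads are 22 mm wide; open, the fingers measure 114 mm over their backs; the gripper's body (76 mm by 85 mm) begins 54 mm behind the grasp point. The pads swing forward as they close: fully open they stand 13 mm farther back than shut.
Start: joints at [1.486, 0.385, 0.008, 0, -1.194, -0.259], TCP at [210.634, 588.416, 404.712] pointing down, gripper open.
Joint ranges: [-3.14, 3.14], [-1.21, 2.06], [-1.07, 1.41], [-3.16, 2.05], [-2.99, -0.16], [-3.1, 3.1]. Speed limits (rad/s): [2.79, 2.79, 3.14, 3.14, 3.14, 3.14].

INTERFACE

Orientations are given as a unit quaternion [x, y, z, w].
In Python, from bench import * gives the robot as it stands. The module is installed in compiled form; this text tells all that it offers.
- The arm moves only by the tool apply_moves, never from a script. Its arguments are lists of equal length, an entry for each row: "fingers": the closure, from 0 (fully open) to 1 (shut); "dp": the shift along the world's x, y, z in cm, a list of three; "yaw": the turn about the world's z in degrees. A call has 1 to 10 rows; each row is the pose to reach, as a shift and turn from the pose measured when the call began; what a row does not reach only later rows make up. A row lasts 1/10 s, in which the tool goes at most 50 mm and 8.59 degrees, less where a joint would pass 70% of its speed; a pose out of reach is approached as far as the arm can. A call with a gripper value outside its range is refused whole. The fingers move at their own pace and stop on an object; the grip force is fixed at half the most. Time passes only in rows, so rows that repeat a pose let the fingers close. It gives the time, the measured TCP pose, the force and the opening at its end, in the units of the state.
- read_state(): the state, without advancing time (a new reading comes with each control period).
- get_image(name): name is "side" or "top" or "wrist"; returns a dict with "color" (400x640x3 uint8, blue, green, red), "mtx" (3x3 intrinsics, pixels), "camera_from_world" (4x4, takes a point from world to camera coordinates); the wrist camera has in their place "tool_from_camera" (4x4, takes a point from camera to tool coordinates, whose origin is the TCP and whose axes are the flange's). Camera axes: x right, y down, z forward; pixel columns grow to the right and rows downward; lengths in mm; the calibration is good to about 2 mm. A picture is of the moment at which its call begins: read the wrist's pose just before it. There is no depth.
- job_done(): hands the job in, once; it reports no verdict.
The state is a dict: "clock": time; "joints": joint angles; "joint_vel": joint speeds; "joint_efforts": joint torques, N m; "position": TCP position; "ee_rot": TCP orientation; "contact_force": force on the tool from outside, world axes, zero at the start; "wrist_torque": the same for the moment, N m; "gripper_width": finger opening in mm.
Only numpy, scipy, OpenCV 4.12 (cv2) and the standard library are available. Lean on these libraries where they do the work, as an engineer would, in place of code of your own. Each camera call takes 0.05 s, during which the arm holds its last target. There are 200 camera calls.

## Working session

There is one attempt and no reset: what is moved stays moved. The work goes in short steps, Python scripts to look and compute and a tool call to move; the robot and the scene stay as the last step left them, time stands still between calls to the robot, and variables do not carry over. Pictures are saved under pics/ and viewed, about 8 in all and at most 12, crops included, and the job is handed in when it is done.

Besides the shell and the picture viewer there is one more tool, called as name(argument=value, ...), one argument or row to a line, values as JSON. apply_moves: Moves the arm, as the interface text tells. Its arguments: {"type":"object","properties":{"fingers":{"type":"array","items":{"type":"number"}},"dp":{"type":"array","items":{"type":"array","items":{"type":"number"}}},"yaw":{"type":"array","items":{"type":"number"}}},"required":["fingers","dp","yaw"]}

```bash
mkdir -p pics
python3 - <<'E'
from bench import *
import cv2,numpy as np,pickle
s=read_state();print(s)
d={}
for n in("top","side"):
    d[n]=get_image(n);cv2.imwrite(f"pics/{n}0.png",d[n]["color"]);print(n,d[n]["mtx"],d[n]["camera_from_world"])
pickle.dump(d,open("d0.pkl","wb"))
E
```

```text
{'clock': 0.0, 'joints': array([ 1.48558744e+00,  3.85582704e-01,  6.61269005e-03, -5.09519862e-04,
       -1.19401252e+00, -2.58594319e-01]), 'joint_vel': array([-0.0005745 , -0.00047091, -0.00085991, -0.00016524,  0.00167267,
       -0.00296383]), 'joint_efforts': array([-9.32030853e-04, -3.92293274e+01,  1.88401830e+01,  4.18621972e+00,
       -4.64216253e-03, -1.78407475e-06]), 'position': array([210.56784947, 588.24185303, 403.59867538]), 'ee_rot': array([ 9.85244568e-01, -1.71148735e-01, -1.41251899e-04,  1.10950072e-03]), 'contact_force': array([ 0.89473613, -0.44816546,  0.47673122]), 'wrist_torque': array([ 0.02904146, -0.00075255, -0.02402619]), 'gripper_width': 85.53329926466296}
top [[472.11095552   0.         318.08869563]
 [  0.         472.11095552 200.18420464]
 [  0.           0.           1.        ]] [[ 1.44725546e-02 -9.99856289e-01 -8.82870627e-03 -3.96758597e+02]
 [-9.83495222e-01 -1.26419950e-02 -1.80491907e-01  5.63461384e+02]
 [ 1.80354356e-01  1.12951694e-02 -9.83536845e-01  9.64832664e+02]
 [ 0.00000000e+00  0.00000000e+00  0.00000000e+00  1.00000000e+00]]
side [[362.99210639   0.         319.93384311]
 [  0.         362.99210639 202.37110635]
 [  0.           0.           1.        ]] [[ 8.64779174e-01 -5.02129135e-01  4.82829034e-03 -6.55178461e+02]
 [-2.37094193e-01 -4.16767647e-01 -8.77548330e-01  9.50461809e+00]
 [ 4.42654859e-01  7.57740760e-01 -4.79463884e-01  9.41676185e+02]
 [ 0.00000000e+00  0.00000000e+00  0.00000000e+00  1.00000000e+00]]
```

View pics/top0.png

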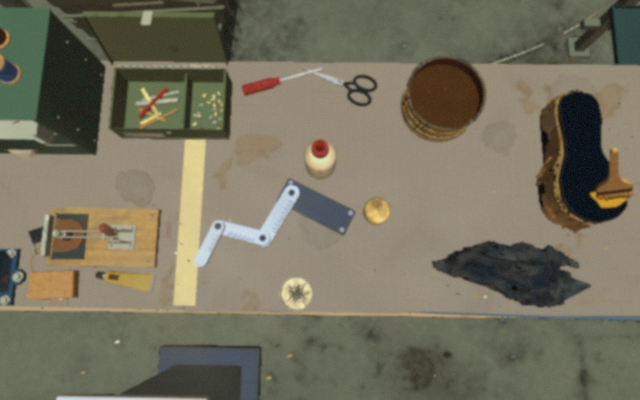

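View pics/side0.png

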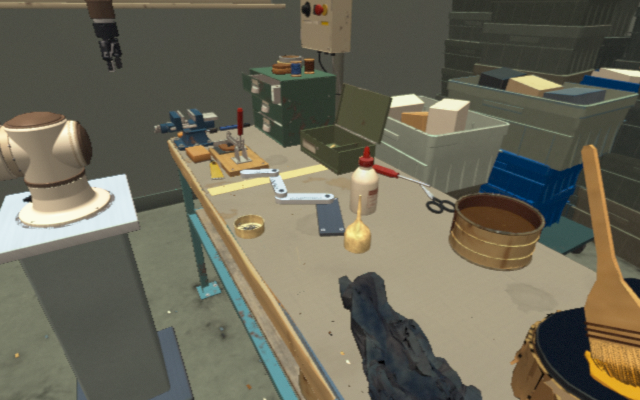

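Run:
```python
import cv2,pickle
d=pickle.load(open("d0.pkl","rb"))
c=d["top"]["color"][130:315,190:400]
c=cv2.resize(c,None,fx=3.8,fy=3.2*3.8/3.2,interpolation=cv2.INTER_CUBIC)
c=c[:600]
for k in range(0,210,20): cv2.putText(c,str(190+k),(int(k*3.8),10),0,.35,(0,0,255),1)
for k in range(0,160,20): cv2.putText(c,str(130+k),(0,int(k*3.8)+4),0,.35,(0,0,255),1)
cv2.imwrite("pics/crop0.png",c)
```

```text
(no output)
```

View pics/crop0.png

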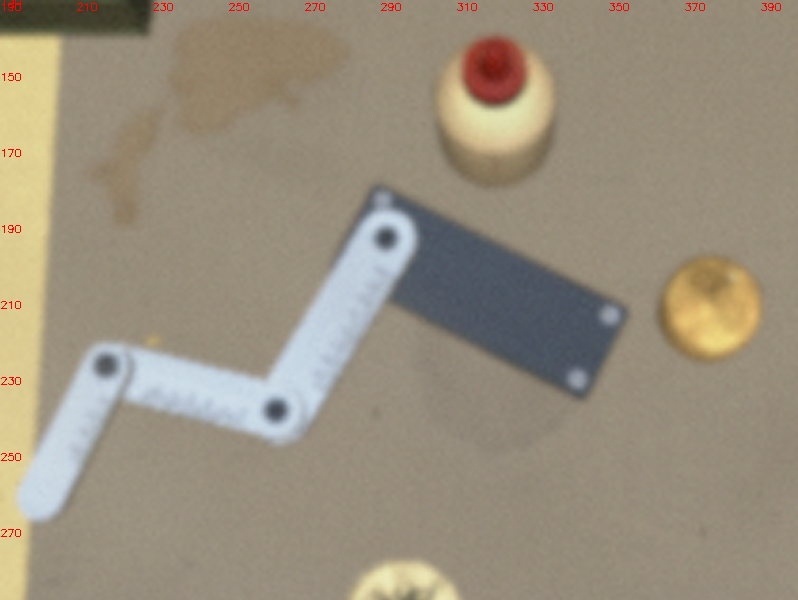

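```bash
cat > h.py <<'E'
import cv2,pickle,numpy as np
def ray(im,u,v,z):
    M=im["camera_from_world"];K=im["mtx"];R=M[:3,:3];c=-R.T@M[:3,3]
    d=R.T@np.linalg.inv(K)@[u,v,1];return (c+d*(z-c[2])/d[2])[:2]
def ang(a):return np.degrees(np.arctan2(a[1],a[0]))
def dot(im,u,v,r=6):
    g=cv2.cvtColor(im["color"],6).astype(float);u0,v0=int(round(u)),int(round(v))
    w=g[v0-r:v0+r+1,u0-r:u0+r+1];yy,xx=np.mgrid[-r:r+1,-r:r+1]
    k=np.clip(130-w,0,None)*((xx**2+yy**2)<20);return u0+(k*xx).sum()/k.sum(),v0+(k*yy).sum()/k.sum()
E
python3 - <<'E'
from h import *
im=pickle.load(open("d0.pkl","rb"))["top"]
P=[dot(im,*p) for p in((291.6,192.6),(262.4,237.9),(217.9,226.3))]
print(np.round(P,1))
for hs in((28,44,60),(30,46,62)):
    W=[ray(im,*p,z) for p,z in zip(P,hs)];print(np.round(W,1),[np.linalg.norm(W[i+1]-W[i]) for i in(0,1)])
E_=ray(im,200.6,261,60);print("end",E_,np.linalg.norm(E_-W[2]))
print("angles",ang(W[1]-W[0]),ang(W[2]-W[1]),ang(E_-W[2]))
C=[ray(im,190+a/3.8,130+b/3.8,12) for a,b in((378,184),(627,310),(585,398))]
print("plate",np.round(C,1),"dir -x",ang(C[1]-C[0]),ang(C[2]-C[1])+90, np.linalg.norm(C[1]-C[0]),np.linalg.norm(C[2]-C[1]))
print("bottle near foot",ray(im,190+495/3.8,130+186/3.8,0),"nozzle top",ray(im,190+495/3.8,130+65/3.8,170))
print("can near foot",ray(im,190+712/3.8,130+360/3.8,0),"can body centre60",ray(im,190+712/3.8,130+305/3.8,50))
print("tin",ray(im,296.5,293,20))
E
```

```text
[[291.2 192.2]
 [262.2 237.6]
 [217.4 225.6]]
[[ 589.9 -329.2]
 [ 487.3 -271. ]
 [ 509.7 -177.7]] [np.float64(117.91783331934008), np.float64(95.96411627233903)]
[[ 589.5 -329.3]
 [ 487.1 -271.3]
 [ 509.4 -178.1]] [np.float64(117.68718830587315), np.float64(95.76485610489604)]
end [ 435.08469869 -146.4756766 ] 80.79413854311096
angles 150.42418997597332 76.52294368820525 156.93696392969545
plate [[ 624.7 -323.5]
 [ 551.1 -470.8]
 [ 499.2 -446.6]] dir -x -116.54024738985959 244.9264508897781 164.67631696866718 57.25589459455569
bottle near foot [ 627.06378773 -392.68413024] nozzle top [ 650.86488438 -393.09025559]
can near foot [ 523.91671389 -521.52342171] can body centre60 [ 548.47707375 -515.99784102]
tin [ 372.11747804 -345.48845672]
```

The pivots sit at A(590,-329), B(487,-271) and C(510,-178), and the lengths check out at 118 and 96 mm. Leaf directions are 150°, 76.5° and 157°, and the plate's -x direction is about 244°. I'll push with closed fingers, starting with the approach.

apply_moves(
  fingers=[1,1,1,1,1,1,1,1,1,1],
  dp=[
    [1.5,-4,2],
    [3,-8,4],
    [5,-13,4],
    [6.5,-17.5,4],
    [8,-22,4],
    [10,-26.5,4],
    [11.5,-31,4],
    [13.5,-36,4],
    [15,-40.5,4],
    [16.5,-45,4],
  ],
  yaw=[-6,-12,-18,-24,-30,-36,-42,-48,-54,-60],
)

```text
clock: 1.1
position: [375.4, 136.1, 443.7]
ee_rot: [0.766, -0.642, -0.001, 0.001]
contact_force: [2.3, 0.0, 0.9]
gripper_width: 0.1
```

apply_moves(
  fingers=[1,1,1,1,1,1,1,1],
  dp=[
    [1.5,-4,-2],
    [3,-8,-4],
    [5,-12.5,-6],
    [6.5,-17,-8.5],
    [8,-21.5,-11.5],
    [9.5,-25.5,-14],
    [9.5,-25.5,-14],
    [9.5,-25.5,-14],
  ],
  yaw=[-5,-11,-16,-22,-28,-33,-33,-33],
)

```text
clock: 1.9
position: [470.3, -120.2, 302.0]
ee_rot: [-0.551, 0.834, 0.002, -0.002]
contact_force: [-0.0, -0.2, 0.2]
gripper_width: -0.1
```

```bash
cat > plan.py <<'E'
from h import *
from bench import *
A=np.array([590,-329.]);B=np.array([487.2,-271]);C=np.array([509.6,-178])
def e(a):a=np.radians(a);return np.array([np.cos(a),np.sin(a)])
def plan(piv,phis,r,s,z,sgn):   # sgn +1: push CCW
    st=read_state();p=st["position"];q=st["ee_rot"];th=2*np.degrees(np.arctan2(q[1],q[0]))
    print("pos",np.round(p,1),"th",round(th,1),"F",np.round(st["contact_force"],1))
    s=np.broadcast_to(s,len(phis))
    for f,si in zip(phis,s):
        n=e(f+90);t=piv+r*e(f)-sgn*si*n;yaw=(f+90-th+90)%180-90
        print(f,np.round(np.r_[t-p[:2],z+173-p[2]]/10,2).tolist(),round(yaw,1))
E
python3 - <<'E'
from plan import *
plan(C,[157,157,157,167,177,187,197,207,217,227,237,247,252],60,[39]+[24]*12,51,1)
im=get_image("side");cv2.imwrite("pics/s1.png",cv2.resize(im["color"][60:300,150:450],None,fx=2.5,fy=2.5))
E
```

```text
pos [ 470.3 -120.2  302. ] th 246.9 F [-0.  -0.2  0.2]
157 [-0.07, 0.15, -7.8] 0.1
157 [-0.66, -1.23, -7.8] 0.1
157 [-0.66, -1.23, -7.8] 0.1
167 [-1.38, -2.09, -7.8] 10.1
177 [-1.94, -3.07, -7.8] 20.1
187 [-2.32, -4.13, -7.8] 30.1
197 [-2.51, -5.24, -7.8] 40.1
207 [-2.51, -6.37, -7.8] 50.1
217 [-2.31, -7.47, -7.8] 60.1
227 [-1.92, -8.53, -7.8] 70.1
237 [-1.35, -9.51, -7.8] 80.1
247 [-0.63, -10.37, -7.8] -89.9
252 [-0.21, -10.75, -7.8] -84.9
```

View pics/s1.png

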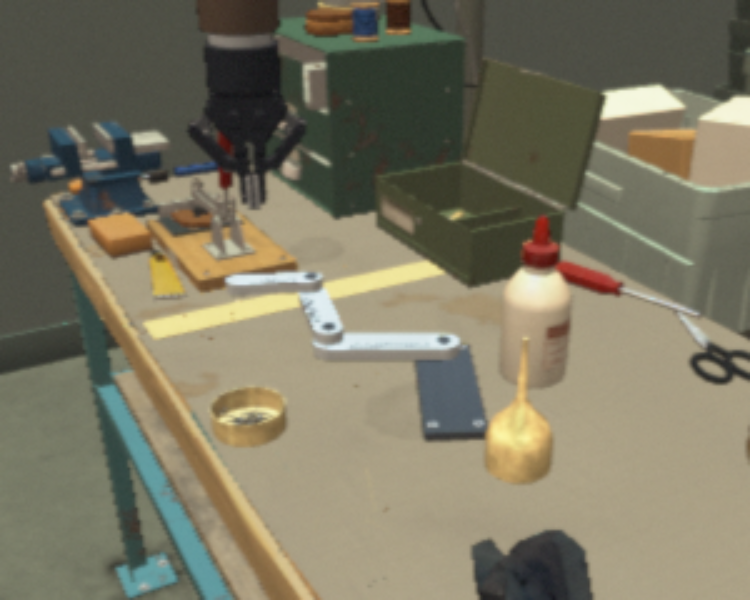

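The fingers are shut and above the short leaf's outer side, with nothing near the tool. The leaf lies at crop (230–320, 283), and the clamp is well clear. Next I descend and start the push.

apply_moves(
  fingers=[1,1,1,1,1,1,1,1,1,1],
  dp=[
    [0,0.2,-4],
    [0,0.2,-7.8],
    [0,0.2,-7.8],
    [-0.3,-0.5,-7.8],
    [-0.7,-1.2,-7.8],
    [-1.0,-1.7,-7.8],
    [-1.4,-2.1,-7.8],
    [-1.7,-2.6,-7.8],
    [-1.9,-3.1,-7.8],
    [-2.1,-3.6,-7.8],
  ],
  yaw=[0,0,0,0,0,5,10,15,20,25],
)

```text
clock: 2.95
position: [449.2, -155.5, 227.5]
ee_rot: [0.721, -0.693, 0.0, 0.0]
contact_force: [0.1, 1.6, 0.9]
gripper_width: -0.1
```

Run:
```python
from plan import *
plan(C,[182,190,198,206,214,222,230,238,246,250,254,257],60,24,51,1)
im=get_image("top");cv2.imwrite("pics/t1.png",cv2.resize(im["color"][150:310,170:370],None,fx=3.5,fy=3.5))
```

```text
pos [ 449.2 -155.5  227.5] th -87.8 F [0.1 1.6 0.9]
182 [-0.04, -0.06, -0.35] -0.2
190 [-0.29, -0.93, -0.35] 7.8
198 [-0.41, -1.82, -0.35] 15.8
206 [-0.41, -2.72, -0.35] 23.8
214 [-0.28, -3.61, -0.35] 31.8
222 [-0.03, -4.48, -0.35] 39.8
230 [0.34, -5.3, -0.35] 47.8
238 [0.82, -6.06, -0.35] 55.8
246 [1.41, -6.75, -0.35] 63.8
250 [1.73, -7.07, -0.35] 67.8
254 [2.08, -7.35, -0.35] 71.8
257 [2.35, -7.55, -0.35] 74.8
```

View pics/t1.png

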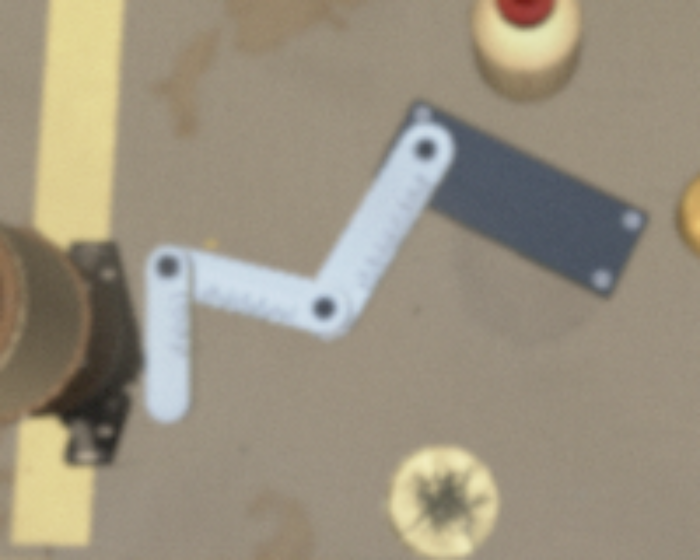

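The short leaf now points straight down in the image (about 180°), as planned, and the other leaves haven't moved. I'll continue the sweep.

apply_moves(
  fingers=[1,1,1,1,1,1,1,1,1,1],
  dp=[
    [-0.1,-0.5,-0.5],
    [-0.3,-0.9,-0.5],
    [-0.4,-1.4,-0.5],
    [-0.4,-1.8,-0.5],
    [-0.4,-2.3,-0.5],
    [-0.4,-2.7,-0.5],
    [-0.3,-3.2,-0.5],
    [-0.3,-3.6,-0.5],
    [-0.2,-4.0,-0.5],
    [0.0,-4.5,-0.5],
  ],
  yaw=[4,8,12,16,20,24,28,32,36,40],
)

```text
clock: 4.0
position: [449.2, -201.1, 224.4]
ee_rot: [0.915, -0.403, 0.002, -0.001]
contact_force: [-0.5, 1.8, 1.1]
gripper_width: -0.1
```

apply_moves(
  fingers=[1,1,1,1,1,1,1,1,1],
  dp=[
    [0.2,-0.4,0],
    [0.4,-0.8,0],
    [0.6,-1.2,0],
    [0.9,-1.6,0],
    [1.2,-2.0,0],
    [1.4,-2.3,0],
    [1.7,-2.6,0],
    [2.0,-2.8,0],
    [2.0,-2.8,0],
  ],
  yaw=[4,8,12,16,20,24,28,31,31],
)

```text
clock: 4.9
position: [468.9, -229.3, 225.9]
ee_rot: [0.989, -0.145, 0.002, -0.001]
contact_force: [-2.6, 1.0, 1.8]
gripper_width: 0.4
```

Run:
```python
from plan import *
plan(C,[246,250,253,255,257,260],60,24,51,1)
im=get_image("top");cv2.imwrite("pics/t2.png",cv2.resize(im["color"][150:310,170:370],None,fx=3.5,fy=3.5))
```

```text
pos [ 468.9 -229.3  225.9] th -16.7 F [-2.6  1.   1.8]
246 [-0.57, 0.63, -0.19] -7.3
250 [-0.24, 0.32, -0.19] -3.3
253 [0.02, 0.1, -0.19] -0.3
255 [0.2, -0.04, -0.19] 1.7
257 [0.38, -0.17, -0.19] 3.7
260 [0.66, -0.36, -0.19] 6.7
```

View pics/t2.png

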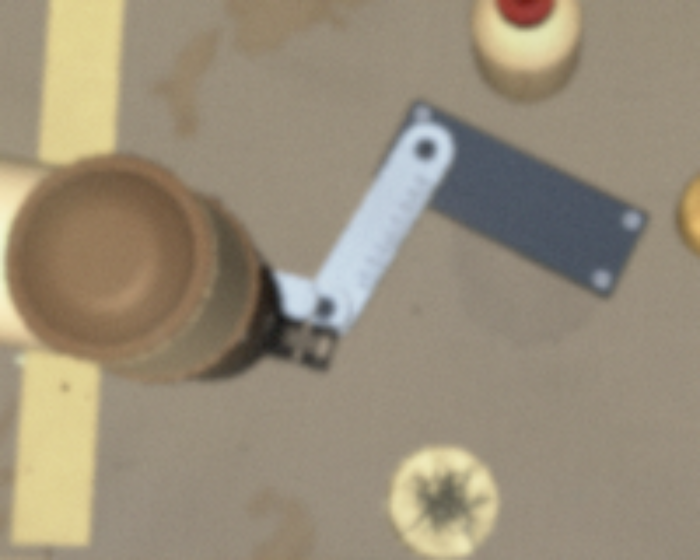

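The arm now hides most of the middle leaf, and the tool is at about the 253° position with a 2.6 N push. I'll press the last few mm to the stop.

apply_moves(
  fingers=[1,1,1,1,1],
  dp=[
    [0.2,-0.1,-0.1],
    [0.4,-0.1,-0.1],
    [0.6,-0.1,-0.1],
    [0.7,-0.1,-0.1],
    [0.7,-0.1,-0.1],
  ],
  yaw=[2,3,3,3,3],
)

```text
clock: 5.45
position: [473.0, -230.0, 225.2]
ee_rot: [0.993, -0.121, -0.002, -0.002]
contact_force: [-8.8, 1.7, 7.0]
gripper_width: 0.1
```

apply_moves(
  fingers=[1,1,1,1,1],
  dp=[
    [-1,0,0],
    [-1.8,0,0],
    [-1.6,3.8,0],
    [-1.6,3.8,-1.8],
    [-1.6,3.8,-1.8],
  ],
  yaw=[0,0,0,0,0],
)

```text
clock: 5.95
position: [456.3, -191.4, 206.5]
ee_rot: [0.993, -0.121, -0.003, -0.002]
contact_force: [-0.7, -0.2, 0.5]
gripper_width: -0.1
```

Run:
```python
from plan import *
plan(B,[76.5]+list(range(72,-33,-6)),75,26,35,-1)
```

```text
pos [ 456.3 -191.4  206.5] th -13.9 F [-0.7 -0.2  0.5]
76.5 [2.31, -0.06, 0.15] 0.4
72 [2.93, -0.02, 0.15] -4.1
66 [3.76, -0.05, 0.15] -10.1
60 [4.59, -0.16, 0.15] -16.1
54 [5.39, -0.36, 0.15] -22.1
48 [6.17, -0.64, 0.15] -28.1
42 [6.92, -1.01, 0.15] -34.1
36 [7.63, -1.45, 0.15] -40.1
30 [8.28, -1.96, 0.15] -46.1
24 [8.88, -2.53, 0.15] -52.1
18 [9.42, -3.17, 0.15] -58.1
12 [9.88, -3.85, 0.15] -64.1
6 [10.28, -4.59, 0.15] -70.1
0 [10.59, -5.36, 0.15] -76.1
-6 [10.82, -6.16, 0.15] -82.1
-12 [10.97, -6.97, 0.15] -88.1
-18 [11.02, -7.8, 0.15] 85.9
-24 [11.0, -8.63, 0.15] 79.9
-30 [10.88, -9.46, 0.15] 73.9
```

Run:
```python
from plan import *
a=get_image("wrist")["color"];b=get_image("side")["color"][100:250,220:420]
b=cv2.resize(b,(533,400))
cv2.imwrite("pics/w1.png",cv2.resize(np.hstack([a,b]),(800,273)))
```

```text
(no output)
```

View pics/w1.png

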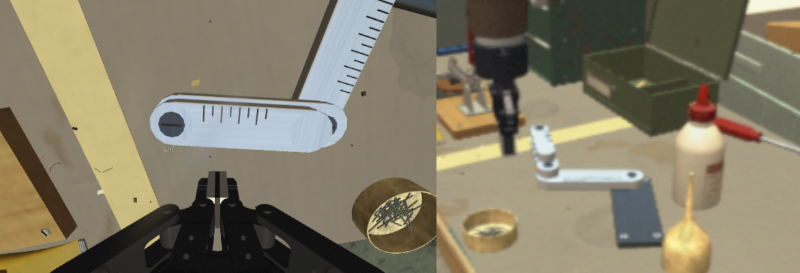

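The wrist view shows the short leaf lying squarely over the middle leaf (edges parallel from (160,125) to (340,125)). The finger tip is just outside it. Now the middle leaf.

apply_moves(
  fingers=[1,1,1,1,1,1,1,1,1,1],
  dp=[
    [1.2,0,0.1],
    [2.3,0,0.1],
    [2.9,0,0.1],
    [3.4,0,0.1],
    [3.8,0,0.1],
    [4.2,-0.1,0.1],
    [4.6,-0.2,0.1],
    [5.0,-0.3,0.1],
    [5.4,-0.4,0.1],
    [5.8,-0.5,0.1],
  ],
  yaw=[0,0,-4,-7,-10,-13,-16,-19,-22,-25],
)

```text
clock: 7.05
position: [514.6, -197.5, 208.4]
ee_rot: [0.942, -0.335, -0.003, -0.001]
contact_force: [-4.3, 1.1, 1.8]
gripper_width: -0.1
```

apply_moves(
  fingers=[1,1,1,1,1,1,1,1,1,1],
  dp=[
    [0.4,-0.1,0],
    [0.8,-0.3,0],
    [1.1,-0.5,0],
    [1.5,-0.7,0],
    [1.8,-0.9,0],
    [2.2,-1.2,0],
    [2.5,-1.5,0],
    [2.8,-1.8,0],
    [3.1,-2.1,0],
    [3.4,-2.4,0],
  ],
  yaw=[-3,-6,-9,-12,-15,-18,-21,-24,-27,-30],
)

```text
clock: 8.05
position: [548.2, -221.6, 208.1]
ee_rot: [0.823, -0.569, -0.005, -0.001]
contact_force: [-3.9, 3.2, 1.0]
gripper_width: 0.1
```

Run:
```python
from plan import *
plan(B,list(range(24,-36,-4)),75,26,35,-1)
```

```text
pos [ 548.2 -221.6  208.1] th -69.3 F [-3.9  3.2  1. ]
24 [-0.31, 0.49, -0.01] 3.3
20 [0.05, 0.07, -0.01] -0.7
16 [0.39, -0.37, -0.01] -4.7
12 [0.69, -0.84, -0.01] -8.7
8 [0.96, -1.32, -0.01] -12.7
4 [1.2, -1.82, -0.01] -16.7
0 [1.4, -2.34, -0.01] -20.7
-4 [1.56, -2.87, -0.01] -24.7
-8 [1.69, -3.41, -0.01] -28.7
-12 [1.77, -3.96, -0.01] -32.7
-16 [1.82, -4.51, -0.01] -36.7
-20 [1.83, -5.06, -0.01] -40.7
-24 [1.81, -5.62, -0.01] -44.7
-28 [1.74, -6.17, -0.01] -48.7
-32 [1.63, -6.71, -0.01] -52.7
```

apply_moves(
  fingers=[1,1,1,1,1,1,1,1,1,1],
  dp=[
    [0.4,-0.4,0],
    [0.7,-0.8,0],
    [1.0,-1.3,0],
    [1.2,-1.8,0],
    [1.4,-2.3,0],
    [1.6,-2.9,0],
    [1.7,-3.4,0],
    [1.8,-4.0,0],
    [1.8,-4.5,0],
    [1.8,-5.0,0],
  ],
  yaw=[-5,-9,-13,-17,-21,-25,-29,-33,-37,-41],
)

```text
clock: 9.05
position: [566.6, -271.5, 207.7]
ee_rot: [-0.57, 0.822, 0.005, 0.003]
contact_force: [-0.1, 3.6, -0.8]
gripper_width: 0.0
```

apply_moves(
  fingers=[1,1,1,1,1,1],
  dp=[
    [0,-0.3,0],
    [0,-0.6,0],
    [0,-0.9,0],
    [-0.1,-1.2,0],
    [-0.1,-1.4,0],
    [-0.1,-1.4,0],
  ],
  yaw=[-2,-4,-6,-8,-9,-9],
)

```text
clock: 9.65
position: [565.8, -285.6, 207.5]
ee_rot: [-0.503, 0.864, 0.005, 0.003]
contact_force: [-1.3, 2.5, -1.6]
gripper_width: 0.2
```

apply_moves(
  fingers=[1,1,1,1],
  dp=[
    [-0.1,-0.2,0],
    [-0.2,-0.4,0],
    [-0.3,-0.5,0],
    [-0.3,-0.5,0],
  ],
  yaw=[0,0,0,0],
)

```text
clock: 10.05
position: [564.2, -288.6, 207.5]
ee_rot: [-0.503, 0.864, 0.005, 0.006]
contact_force: [4.9, 12.6, -1.2]
gripper_width: -0.2
```

Run:
```python
from plan import *
plan(B,[-28,-32,-36],75,26,35,-1)
a=get_image("wrist")["color"];b=get_image("top")["color"][130:280,220:420]
b=cv2.resize(b,(533,400))
cv2.imwrite("pics/w2.png",cv2.resize(np.hstack([a,b]),(800,273)))
```

```text
pos [ 564.2 -288.6  207.5] th 240.5 F [ 4.9 12.6 -1.2]
-28 [0.15, 0.54, 0.05] 1.5
-32 [0.04, -0.01, 0.05] -2.5
-36 [-0.1, -0.54, 0.05] -6.5
```

View pics/w2.png

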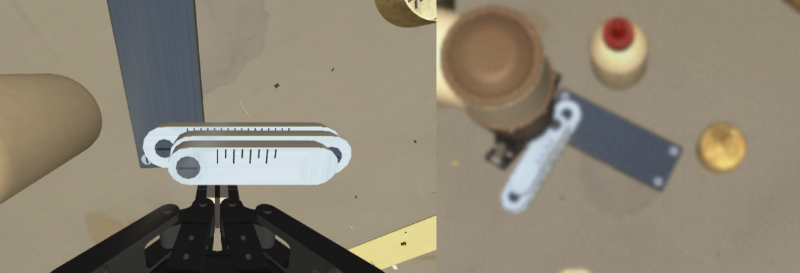

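Pushing met 13.5 N, and the stack of three lies aligned: edges are parallel in the wrist view around (170–350, 130–185). The bystanders haven't moved. Next I reposition for the long leaf.

apply_moves(
  fingers=[1,1,1,1,1,1,1],
  dp=[
    [0.8,1.4,0],
    [0.8,1.4,0],
    [-1.5,2.7,0],
    [-3.7,4.0,0],
    [-3.7,4.0,0],
    [-3.7,4.0,-1.5],
    [-3.7,4.0,-1.5],
  ],
  yaw=[0,0,0,0,0,0,0],
)

```text
clock: 10.85
position: [527.0, -249.0, 191.7]
ee_rot: [-0.504, 0.864, 0.006, 0.005]
contact_force: [-0.1, -0.9, -0.2]
gripper_width: 0.3
```

Run:
```python
from plan import *
plan(A,[150.4]+list(range(154,250,4)),95,28,19,1)
```

```text
pos [ 527.  -249.   191.7] th 240.5 F [-0.1 -0.9 -0.2]
150.4 [-0.58, -0.88, 0.03] -0.1
154 [-1.02, -1.32, 0.03] 3.5
158 [-1.46, -1.85, 0.03] 7.5
162 [-1.87, -2.4, 0.03] 11.5
166 [-2.24, -2.99, 0.03] 15.5
170 [-2.57, -3.6, 0.03] 19.5
174 [-2.86, -4.23, 0.03] 23.5
178 [-3.1, -4.87, 0.03] 27.5
182 [-3.3, -5.54, 0.03] 31.5
186 [-3.45, -6.21, 0.03] 35.5
190 [-3.55, -6.9, 0.03] 39.5
194 [-3.6, -7.58, 0.03] 43.5
198 [-3.6, -8.28, 0.03] 47.5
202 [-3.56, -8.97, 0.03] 51.5
206 [-3.47, -9.65, 0.03] 55.5
210 [-3.33, -10.33, 0.03] 59.5
214 [-3.15, -10.99, 0.03] 63.5
218 [-2.91, -11.65, 0.03] 67.5
222 [-2.64, -12.28, 0.03] 71.5
226 [-2.32, -12.89, 0.03] 75.5
230 [-1.96, -13.48, 0.03] 79.5
234 [-1.55, -14.04, 0.03] 83.5
238 [-1.11, -14.58, 0.03] 87.5
242 [-0.64, -15.08, 0.03] -88.5
246 [-0.13, -15.54, 0.03] -84.5
```

apply_moves(
  fingers=[1,1,1,1,1,1,1,1,1,1],
  dp=[
    [-0.6,-0.9,0],
    [-1.0,-1.3,0],
    [-1.5,-1.9,0],
    [-1.9,-2.4,0],
    [-2.2,-3.0,0],
    [-2.6,-3.6,0],
    [-2.9,-4.2,0],
    [-3.1,-4.9,0],
    [-3.3,-5.5,0],
    [-3.5,-6.2,0],
  ],
  yaw=[0,3.5,7.5,11.5,15.5,19.5,23.5,27.5,31.5,35.5],
)

```text
clock: 11.85
position: [492.9, -310.3, 192.0]
ee_rot: [0.744, -0.668, -0.006, -0.005]
contact_force: [5.1, 9.9, -1.3]
gripper_width: 0.0
```

Run:
```python
from plan import *
plan(A,list(range(186,254,4)),95,28,19,1)
```

```text
pos [ 492.9 -310.3  192. ] th -83.9 F [ 5.1  9.9 -1.3]
186 [-0.03, -0.08, 0.0] -0.1
190 [-0.13, -0.76, 0.0] 3.9
194 [-0.19, -1.45, 0.0] 7.9
198 [-0.19, -2.14, 0.0] 11.9
202 [-0.15, -2.83, 0.0] 15.9
206 [-0.06, -3.52, 0.0] 19.9
210 [0.08, -4.19, 0.0] 23.9
214 [0.27, -4.86, 0.0] 27.9
218 [0.5, -5.51, 0.0] 31.9
222 [0.78, -6.14, 0.0] 35.9
226 [1.1, -6.76, 0.0] 39.9
230 [1.46, -7.34, 0.0] 43.9
234 [1.86, -7.91, 0.0] 47.9
238 [2.3, -8.44, 0.0] 51.9
242 [2.78, -8.94, 0.0] 55.9
246 [3.29, -9.41, 0.0] 59.9
250 [3.83, -9.84, 0.0] 63.9
```

The push takes about 11 N, as the stiff pivot should. Continuing.

apply_moves(
  fingers=[1,1,1,1,1,1,1,1,1,1],
  dp=[
    [-0.1,-0.8,0],
    [-0.2,-1.4,0],
    [-0.2,-2.1,0],
    [-0.2,-2.8,0],
    [-0.1,-3.5,0],
    [0.1,-4.2,0],
    [0.3,-4.9,0],
    [0.5,-5.5,0],
    [0.8,-6.1,0],
    [1.1,-6.8,0],
  ],
  yaw=[4,8,12,16,20,24,28,32,36,40],
)

```text
clock: 12.85
position: [502.7, -376.8, 191.4]
ee_rot: [0.928, -0.373, -0.011, -0.004]
contact_force: [0.1, 11.7, 1.2]
gripper_width: -0.2
```

apply_moves(
  fingers=[1,1,1,1,1,1],
  dp=[
    [0.4,-0.6,0],
    [0.8,-1.1,0],
    [1.2,-1.6,0],
    [1.6,-2.1,0],
    [1.9,-2.4,0],
    [1.9,-2.4,0],
  ],
  yaw=[4,8,12,15,17,17],
)

```text
clock: 13.45
position: [519.6, -400.1, 190.8]
ee_rot: [0.973, -0.232, -0.015, -0.004]
contact_force: [-3.9, 7.9, 3.2]
gripper_width: -0.2
```

Run:
```python
from plan import *
plan(A,list(range(240,252,2)),95,28,19,1)
```

```text
pos [ 519.6 -400.1  190.8] th -26.8 F [-3.9  7.9  3.2]
240 [-0.14, 0.28, 0.12] -3.2
242 [0.1, 0.03, 0.12] -1.2
244 [0.36, -0.21, 0.12] 0.8
246 [0.61, -0.43, 0.12] 2.8
248 [0.88, -0.65, 0.12] 4.8
250 [1.16, -0.86, 0.12] 6.8
```

apply_moves(
  fingers=[1,1,1,1,1],
  dp=[
    [0.2,-0.1,0.1],
    [0.4,-0.2,0.1],
    [0.6,-0.3,0.1],
    [0.8,-0.4,0.1],
    [0.8,-0.4,0.1],
  ],
  yaw=[0,0,0,0,0],
)

```text
clock: 13.95
position: [524.5, -403.8, 191.1]
ee_rot: [0.972, -0.233, -0.021, -0.005]
contact_force: [-7.7, 5.4, 3.1]
gripper_width: -0.2
```

apply_moves(
  fingers=[1,1,1,1],
  dp=[
    [0.3,-0.1,0.1],
    [0.6,-0.2,0.1],
    [0.8,-0.3,0.1],
    [0.8,-0.3,0.1],
  ],
  yaw=[0,0,0,0],
)

```text
clock: 14.35
position: [528.5, -406.5, 191.1]
ee_rot: [0.972, -0.234, -0.029, -0.007]
contact_force: [-10.8, 6.4, 4.6]
gripper_width: -0.1
```

Run:
```python
from plan import *
from scipy.spatial.transform import Rotation as R
s=read_state();print(s["position"]+R.from_quat(s["ee_rot"]).apply([0,0,173]), s["contact_force"],s["wrist_torque"])
a=get_image("wrist")["color"];b=get_image("top")["color"][130:280,220:420]
b=cv2.resize(b,(533,400))
cv2.imwrite("pics/w3.png",cv2.resize(np.hstack([a,b]),(800,273)))
```

```text
[ 519.4142009  -401.87646926   18.41939605] [-10.84803112   6.36519488   4.62139641] [1.55608161 2.84473862 0.02535532]
```

View pics/w3.png

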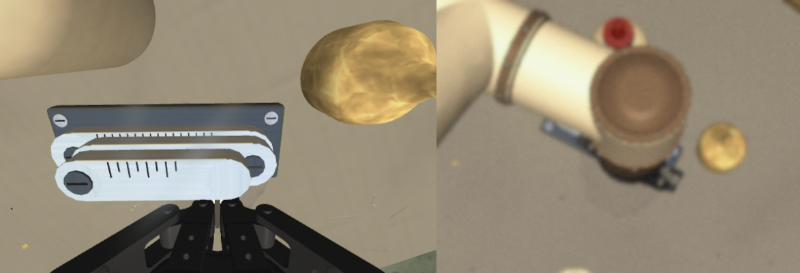

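The stack lies parallel to the plate edge, within about 1–2°, and the can and bottle are untouched. One more firm nudge, then I retreat.

apply_moves(
  fingers=[1,1,1,1],
  dp=[
    [0.3,-0.1,0],
    [0.6,-0.2,0],
    [0.9,-0.4,0],
    [0.9,-0.4,0],
  ],
  yaw=[0,0,0,0],
)

```text
clock: 14.85
position: [531.3, -409.3, 190.2]
ee_rot: [0.971, -0.235, -0.04, -0.01]
contact_force: [-17.5, 9.7, 11.4]
gripper_width: -0.1
```

Run:
```python
from plan import *
from scipy.spatial.transform import Rotation as R
s=read_state();print(s["position"]+R.from_quat(s["ee_rot"]).apply([0,0,173]), s["contact_force"],s["wrist_torque"])
```

```text
[ 518.67460949 -402.81274634   17.76381124] [-17.46991269   9.66145447  11.44485068] [2.68617392 4.46556965 0.08146201]
```

The force rose to 20 N while the tip stayed put, so the leaf is at its stop. Retreating now.

apply_moves(
  fingers=[1,1,1,1,1,1,1,1,1,1],
  dp=[
    [-2,1,0],
    [-4.5,2,0],
    [-4.5,2,4],
    [-4.5,2,8],
    [-4.5,2,12],
    [-6,6,15],
    [-7,10,17],
    [-8,14,18],
    [-9,18,18],
    [-10,22,18],
  ],
  yaw=[0,0,0,0,0,0,0,0,0,0],
)

```text
clock: 15.85
position: [430.9, -188.7, 371.7]
ee_rot: [0.971, -0.235, -0.038, -0.01]
contact_force: [1.0, 0.0, -0.5]
gripper_width: -0.1
```

apply_moves(
  fingers=[1,1,1,1],
  dp=[
    [-0.5,4,0],
    [-1,8,0],
    [-1,12,0],
    [-1,12,0],
  ],
  yaw=[0,0,0,0],
)

```text
clock: 16.25
position: [421.1, -66.3, 373.1]
ee_rot: [0.972, -0.233, -0.036, -0.01]
contact_force: [0.3, -0.2, 0.2]
gripper_width: 0.1
```

Run:
```python
from plan import *
im=get_image("top");c=im["color"];cv2.imwrite("pics/t3.png",cv2.resize(c[130:280,260:410],None,fx=4,fy=4,interpolation=cv2.INTER_CUBIC))
o=pickle.load(open("d0.pkl","rb"))["top"]["color"]
for n,(u,v,r) in dict(bottle=(320,158,18),can=(377,210,15),tin=(297,292,18)).items():
    f=lambda I:np.float32(cv2.cvtColor(I[v-r:v+r,u-r:u+r],6))
    print(n,cv2.phaseCorrelate(f(o),f(c)),abs(f(o)-f(c)).mean())
```

```text
bottle ((-0.00268773828229385, 0.03090841814160683), 0.9547061224778494) 2.261574
can ((-0.0657240301809292, 0.11358647537944044), 1.0286871030595568) 2.298889
tin ((-0.07904930162251489, 0.0025617701192288678), 0.912107123636905) 2.2260802
```

View pics/t3.png

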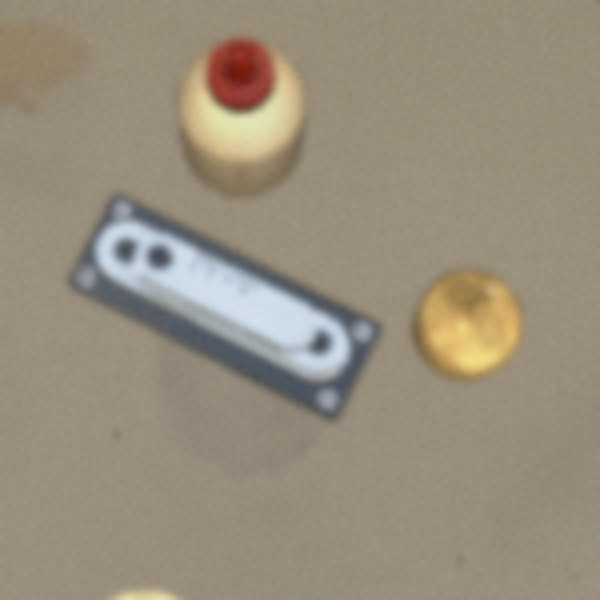

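Run:
```python
from plan import *
im=get_image("top")
p=[dot(im,260+a/4,130+b/4) for a,b in((125,250),(320,343),(158,257))]
W=[ray(im,*q,z) for q,z in zip(p,(28,44,60))]
print(np.round(W,1),"long",ang(W[1]-W[0])%360,"mid-back",ang(W[1]-W[2])%360,np.linalg.norm(W[1]-W[0]),np.linalg.norm(W[2]-W[1]))
C4=[ray(im,260+a/4,130+b/4,12) for a,b in((120,194),(381,325),(337,418),(71,284))]
print("plate",[ang(C4[1]-C4[0])%360,ang(C4[2]-C4[3])%360])
job_done()
```

```text
[[ 590.1 -328.6]
 [ 537.2 -435.9]
 [ 580.3 -349. ]] long 243.76598973967896 mid-back 243.61861306676252 119.60212442135611 97.00653987266828
plate [np.float64(243.64634212061077), np.float64(243.8443955130819)]
the job is handed in; nothing more can be done
```

The gauge is folded away and the job is handed in. I pushed each leaf home with closed fingers, in order: short, then middle, then long. I kept pushing each one until the force rose at its stop, to about 9, 13.5 and 20 N.

My last checks, from the top camera with the arm clear of everything:
- **Leaves:** the long leaf points to 243.8°, against 243.6–243.8° for the plate. The middle leaf lies along it at 243.6°. I checked the short leaf by eye only; it looks flat on the stack.
- **Bystanders:** the bottle, oil can and tin shifted less than 0.15 px (about 0.3 mm) from their starting pictures.
- **Time:** the robot's clock read about 16 s of the 58 s allowed.

None of these checks failed or disagreed. While the long leaf was pressed on its stop the tool tilted a few degrees; no limit was reported.

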